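Lay out the cutting dies on the marked leather blanks

TASK

Lay out the next cut for the press: take the four steel cutting dies from the plywood board and set each one, cutting edge down, on the leather blank that carries its outline, matching shape and size, centred on the outline and lined up with it (either way round). Set the dies down rather than dropping them, and leave the maul and the wax jar standing where they are.

Things in the scene. Friction and masses are not known exactly. Their poses are not given: they have to be found in the camera images.
- die_card: Loose steel cutting die, rectangular, 86 x 54 mm outside, long side along its x axis; two braces and a bar. Upright steel band, wall 4 mm, 32 mm high, hollow but for braces 13 to 27 mm up, cutting edge below; 280 g; grip its outside. Origin: centre of its underside, z up. Starts edge down, any yaw, on a plywood board of dies, top 18 mm above the bench.
- die_oval: Loose steel cutting die, oval, 88 x 54 mm outside, long axis along its x axis; two braces and a bar. Upright steel band, wall 4 mm, 32 mm high, hollow but for braces 13 to 27 mm up, cutting edge below; 260 g; grip its outside. Origin: centre of its underside, z up. Starts edge down, any yaw, on a plywood board of dies, top 18 mm above the bench.
- die_disc: Loose steel cutting die, the larger round one, 62 mm across; cross-shaped brace. Upright steel band, wall 4 mm, 32 mm high, hollow but for braces 13 to 27 mm up, cutting edge below; 220 g; grip its outside. Origin: centre of its underside, z up. Starts edge down, any yaw, on a plywood board of dies, top 18 mm above the bench.
- die_dot: Loose steel cutting die, the smaller round one, 42 mm across; one straight brace. Upright steel band, wall 4 mm, 32 mm high, hollow but for braces 13 to 27 mm up, cutting edge below; 130 g; grip its outside. Origin: centre of its underside, z up. Starts edge down, any yaw, on a plywood board of dies, top 18 mm above the bench.
- blank_card: Piece of stiff tan sole leather, about 118 x 90 x 4 mm, with a dark pen outline (3 mm line): rectangle 87 x 55 mm, long side along x. Fixed. Origin: centre of the outline, on the leather's underside (its top is 4 mm higher). Lies with the other blanks, in any order, on the white pad of the press's feed tray (pad top 18 mm above the bench), left or right of the board of dies.
- blank_oval: Piece of stiff tan sole leather, about 118 x 92 x 4 mm, with a dark pen outline (3 mm line): oval 89 x 55 mm, long axis along x. Fixed. Origin: centre of the outline, on the leather's underside (its top is 4 mm higher). Lies with the other blanks, in any order, on the white pad of the press's feed tray (pad top 18 mm above the bench), left or right of the board of dies.
- blank_disc: Piece of stiff tan sole leather, about 105 x 98 x 4 mm, with a dark pen outline (3 mm line): circle 63 mm across. Fixed. Origin: centre of the outline, on the leather's underside (its top is 4 mm higher). Lies with the other blanks, in any order, on the white pad of the press's feed tray (pad top 18 mm above the bench), left or right of the board of dies.
- blank_dot: Piece of stiff tan sole leather, about 92 x 84 x 4 mm, with a dark pen outline (3 mm line): circle 43 mm across. Fixed. Origin: centre of the outline, on the leather's underside (its top is 4 mm higher). Lies with the other blanks, in any order, on the white pad of the press's feed tray (pad top 18 mm above the bench), left or right of the board of dies.
- maul: Striking maul standing on its white plastic head (72 mm across, 90 mm high, brass band, dark wooden handle above), 195 mm high in all, 450 g, to the left of the work. Origin: centre of its underside. A bystander.
- wax_jar: Amber glass jar with steel lid, 60 mm across, 70 mm high, 200 g, to the right of the work. Origin: centre of its underside. A bystander.

How it is judged:
By the outcome, as a careful person would: the job done as asked, in the order asked, and still so for the second after the job is handed in, with the robot touching nothing.
It also fails if it takes over 120 s, if anything falls off the work surface, if the arm or the gripper's body presses on something with over 40 N, if the wrist force passes 120 N, or if a joint passes its speed limit or range.

ROBOT

A 6-joint arm with a two-finger parallel gripper is mounted at the origin on the work surface. World frame = base frame: x ahead of the robot, y to its left, z up, the work surface at z = 0. Lengths are in mm, angles in rad, forces in N, time in s.
With the tool pointing down it reaches from about 350 to 975 mm from the base axis. Payload 7.1 kg.
Tool frame: the origin (TCP) lies on the front face of the gripper's body, between the roots of the fingers; the fingertips stand 80 mm ahead of it and the grasp point (between the pads) lies 61 mm ahead of it; z points along the fingers, y is the line along which they close (so a half turn about z gives the same grasp; the last joint's range is limited). The gripper opens to 88 mm and grips with 3 to 60 N. Pads are 20 mm wide; open, the fingers measure 115 mm over their backs; the gripper's body (75 mm by 178 mm) begins 61 mm behind the grasp point.
Start: joints at [1.117, 0.423, 1.63, -0, 1.089, -0.019], TCP at [263.236, 566.844, 302.675] pointing down, gripper open.
Joint ranges: [-3, 3], [-0.9, 2.11], [0.09, 2.58], [-1.31, 4.45], [0.11, 2.69], [-2.54, 2.54]. Speed limits (rad/s): [2.39, 2.39, 3.01, 3.14, 3.14, 3.14].

INTERFACE

Orientations are given as a rotation vector (axis times angle).
In Python, from workcell import readout, vision, close_job gives the robot as it stands.
- The arm moves only by the tool servo_tool, never from a script. Its argument "plan" is a list that holds one entry, the list of rows, each a list of 7 numbers: the gripper command: -1 is fully open, 1 is shut, values between are in proportion, then the shift along the world's x, y, z in units of 40 mm (1.0 is 40 mm), then the turn, a rotation vector about the world's x, y, z in units of 5 degrees (1.0 is 5 degrees). A call has 1 to 5 rows; each row shifts and turns the commanded pose from where the row before left it; what a row does not reach is not made up. A row lasts 1/12 s, in which the tool goes at most 41.7 mm and 7.16 degrees, less where a joint would pass 70% of its speed; a pose out of reach is approached as far as the arm can. A call is refused whole if a number of a shift passes 1 or a number of a turn 1, either way. A call with a gripper value outside its range is refused whole. The fingers move at their own pace and stop on an object; the grip force is fixed at half the most. Time passes only in rows, so rows that do not move let the fingers close. It gives the time, the measured TCP pose, the force, the opening and the grip force at its end, in the units of the state.
- readout.get_obs(): the state, without advancing time (a new reading comes with each control period).
- vision.get_image(name): name is "scene" or "side" or "wrist"; returns the picture (480x640x3 uint8, red, green, blue); there is no depth.
- vision.camera_params(name): a dict with "fx", "fy", "cx", "cy" (pixels), "D" ([k1, k2, p1, p2, k3] as OpenCV has them; the pictures are not rectified), "rvec" (rotation vector, rad) and "tvec" (3), from world to camera coordinates, as OpenCV has them; the wrist camera has in their place "hand_eye" (4x4, takes a point from camera to tool coordinates, whose origin is the TCP and whose axes are the flange's). Camera axes: x right, y down, z forward; pixel columns grow to the right and rows downward; lengths in mm; the calibration is good to about 2 mm. A picture is of the moment at which its call begins: read the wrist's pose just before it. camera_params takes no time and is no camera call.
- close_job(): hands the job in; it is judged then, once.
The state is a dict: "t": time; "qpos": joint angles; "qvel": joint speeds; "joint_torque": joint torques, N m; "ee_pos": TCP position; "orientation": TCP orientation; "ft_force": force on the tool from outside, world axes, zero at the start; "moment": the same for the moment, N m; "width": finger opening in mm; "grasp_force": force on a finger pad.
Only numpy, scipy, OpenCV 4.12 (cv2) and the standard library are available. Lean on these libraries where they do the work, as an engineer would, in place of code of your own. Each camera call takes 0.05 s, during which the arm holds its last target. There are 200 camera calls.

## Working session

There is one attempt and no reset: what is moved stays moved. The work goes in short steps, Python scripts to look and compute and a tool call to move; the robot and the scene stay as the last step left them, time stands still between calls to the robot, and variables do not carry over. Pictures are saved under pics/ and viewed, at most 14 in all, crops included, and the job is handed in when it is done.

Besides the shell and the picture viewer there is one more tool, called as name([rows], argument=value, ...), one row to a line, values as JSON. servo_tool: Moves the arm, as the interface text tells. Its arguments: {"type":"object","properties":{"plan":{"type":"array"}},"required":["plan"]}

```bash
mkdir -p pics; ls
python3 - <<'E'
from workcell import readout, vision
import cv2
for n in ["scene","side","wrist"]:
    im=vision.get_image(n); cv2.imwrite(f"pics/{n}0.png",im[:,:,::-1])
    print(n,{k:(v.tolist() if hasattr(v,'tolist') else v) for k,v in vision.camera_params(n).items()})
print(readout.get_obs())
E
```

```text
pics
scene {'fx': 615.6369484601656, 'fy': 615.6369484601656, 'cx': 320.8416652449951, 'cy': 227.70405879219052, 'D': [0.018046696310337194, 0.0, 0.0, 0.0, 0.0], 'rvec': [1.9836517439367014, 1.7785858584614602, -0.5376284049239136], 'tvec': [-66.80079383638132, -405.97088651376146, 1793.1576700222433]}
side {'fx': 499.31058539569176, 'fy': 499.31058539569176, 'cx': 312.0026282225778, 'cy': 237.03564379618862, 'D': [-0.050277108950986894, 0.0, 0.0, 0.0, 0.0], 'rvec': [2.24066914109888, -0.6826486784314426, 0.31074246706222863], 'tvec': [-449.80967494745084, 222.02207565328428, 1060.6353059355215]}
wrist {'fx': 429.96179803082043, 'fy': 429.96179803082043, 'cx': 321.68917344227873, 'cy': 244.2111100998966, 'D': [-0.06908238613218756, 0.0, 0.0, 0.0, 0.0], 'hand_eye': [[-0.0005207958928325907, -0.9603531849168513, -0.27878574029475744, 78.13174708937396], [0.999999111204161, -0.0008423125606612215, 0.001033489446306145, 0.3635743250685053], [-0.0012273396121215642, -0.27878495427409294, 0.9603527700318596, -81.34595231106856], [0.0, 0.0, 0.0, 1.0]]}
{'t': 0.15, 'qpos': array([ 1.11702635e+00,  4.23655604e-01,  1.63046191e+00, -4.62166055e-06,
        1.08859416e+00, -1.89896453e-02]), 'qvel': array([-7.63513610e-04, -3.22181741e-03,  4.76016474e-04,  3.42904731e-05,
        2.65213672e-04,  1.21088250e-03]), 'joint_torque': array([ 1.85037729e-04, -5.44990647e+01, -2.73919022e+01,  6.44525746e-02,
        2.05640425e-02, -5.57218732e-05]), 'ee_pos': array([263.09102157, 566.58259842, 302.10691881]), 'orientation': array([-6.77525786e-01, -3.06739935e+00,  1.71025050e-03]), 'ft_force': array([-0.74891184, -0.05018661, -0.38846506]), 'moment': array([-0.03054463, -0.03136896, -0.00031506]), 'grasp_force': 0.0, 'width': 87.85826626478611}
```

View pics/scene0.png

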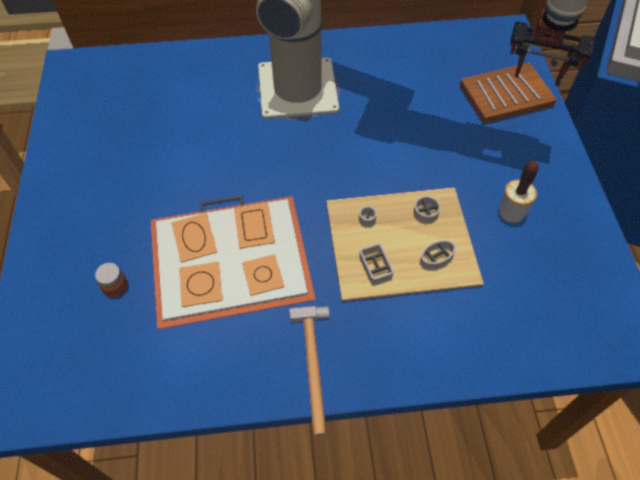

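View pics/side0.png

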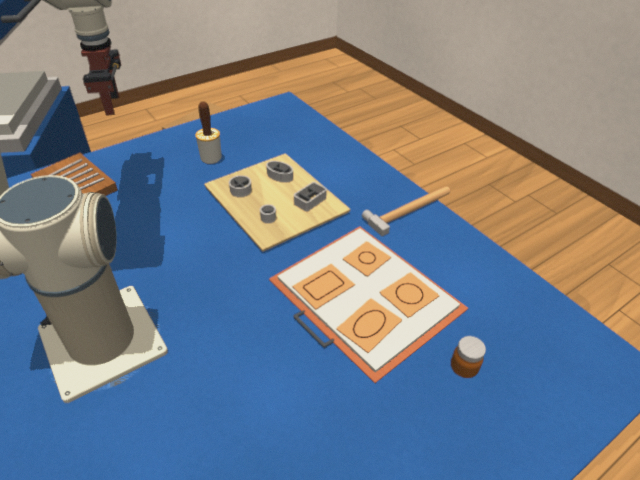

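The scene view shows the dies on the board (dot 367,215; disc 427,209; card 376,263; oval 438,253) and the blanks on the tray (oval 194,237; card 254,225; disc 201,284; dot 264,273). The maul is at (515,205), the jar at (110,280), and the side view agrees. Next I'll get rough positions by casting rays.

```bash
cat > h.py <<'E'
import numpy as np, cv2
from scipy.spatial.transform import Rotation as R
from workcell import readout, vision
def cam(name,obs=None):
    p=vision.camera_params(name); K=np.array([[p["fx"],0,p["cx"]],[0,p["fy"],p["cy"]],[0,0,1]]); D=np.array(p["D"])
    if "hand_eye" in p:
        T=np.eye(4);T[:3,:3]=R.from_rotvec(obs["orientation"]).as_matrix();T[:3,3]=obs["ee_pos"]
        T=T@np.array(p["hand_eye"]); return K,D,T[:3,:3],T[:3,3]
    Rm=R.from_rotvec(p["rvec"]).as_matrix().T
    return K,D,Rm,-Rm@np.array(p["tvec"])
def toplane(c,uv,z):
    K,D,Rm,o=c; uv=np.asarray(uv,float).reshape(-1,1,2)
    n=cv2.undistortPoints(uv,K,D).reshape(-1,2); d=np.c_[n,np.ones(len(n))]@Rm.T
    return (o+d*((z-o[2])/d[:,2])[:,None])[:,:2]
def pix(c,P):
    K,D,Rm,o=c; return cv2.projectPoints(np.asarray(P,float).reshape(-1,1,3),cv2.Rodrigues(Rm.T)[0],-Rm.T@o,K,D)[0].reshape(-1,2)
def tool(obs):
    M=R.from_rotvec(obs["orientation"]).as_matrix(); return obs["ee_pos"],np.degrees(np.arctan2(M[1,1],M[0,1])),M
E
python3 - <<'E'
from h import *
c=cam("scene")
print(toplane(c,[[367,215],[427,209],[376,263],[438,253]],45).round(), toplane(c,[[194,237],[254,225],[201,284],[264,273]],22).round())
print(toplane(c,[[515,205],[110,280]],40).round())
o=readout.get_obs(); print(tool(o)[1:],)
E
```

```text
[[495. 127.]
 [494. 275.]
 [630. 128.]
 [619. 275.]] [[ 497. -294.]
 [ 478. -148.]
 [ 627. -277.]
 [ 615. -132.]]
[[ 503.  492.]
 [ 604. -480.]]
(np.float64(65.08904534460807), array([[-9.06963490e-01,  4.21208964e-01, -4.86853432e-04],
       [ 4.21209245e-01,  9.06962930e-01, -1.00757802e-03],
       [ 1.71571210e-05, -1.11890364e-03, -9.99999374e-01]]))
```

servo_tool([
  [[-1,0.6,-0.76,0,0,0,0.42],[-1,0.6,-0.76,0,0,0,0.42],[-1,0.6,-0.76,0,0,0,0.42],[-1,0.6,-0.76,0,0,0,0.42],[-1,0.6,-0.76,0,0,0,0.42]],
])

```text
t: 0.57
ee_pos: [383.8, 413.3, 302.5]
orientation: [-0.39, -3.117, 0.001]
ft_force: [1.4, 0.6, -0.2]
width: 87.9
grasp_force: 0.0
```

servo_tool([
  [[-1,0.6,-0.76,0,0,0,0.42],[-1,0.6,-0.76,0,0,0,0.42],[-1,0.6,-0.76,0,0,0,0.42],[-1,0.6,-0.76,0,0,0,0.42],[-1,0.6,-0.76,0,0,0,0.42]],
])

```text
t: 0.98
ee_pos: [504.0, 261.1, 302.6]
orientation: [-0.104, -3.14, 0.0]
ft_force: [0.5, 0.1, 0.3]
width: 87.8
grasp_force: 0.0
```

servo_tool([
  [[-1,0.6,-0.76,0,0,0,0.42],[-1,0.6,-0.76,0,0,0,0.42],[-1,0,0,0,0,0,0],[-1,0,0,0,0,0,0],[-1,0,0,0,0,0,0]],
])

```text
t: 1.4
ee_pos: [550.8, 202.1, 302.3]
orientation: [0.006, -3.14, -0.0]
ft_force: [-0.1, 0.3, -0.3]
width: 88.1
grasp_force: 0.0
```

Run:
```python
from h import *
o=readout.get_obs(); im=vision.get_image("wrist"); cv2.imwrite("pics/w1.png",im[:,:,::-1]); np.save("w1.npy",np.r_[o["ee_pos"],o["orientation"]])
print(tool(o)[:2])
```

```text
(array([550.75955282, 202.11644793, 302.2876732 ]), np.float64(90.21579888479928))
```

View pics/w1.png

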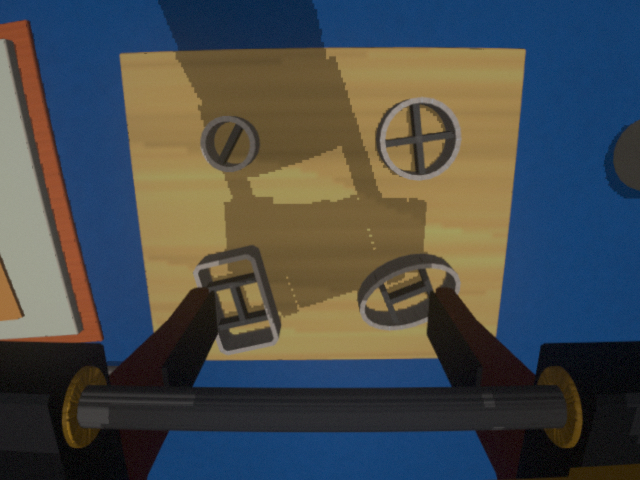

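The wrist view shows dot (230,144), disc (418,139), card (240,303) and oval (410,290). The last two are partly hidden by the fingers, so I'll take a second view from 90 mm further out, then one of the tray.

servo_tool([
  [[-1,1,0,0,0,0,0],[-1,1,0,0,0,0,0],[-1,0.25,0,0,0,0,0],[-1,0,0,0,0,0,0],[-1,0,0,0,0,0,0]],
])

```text
t: 1.87
ee_pos: [640.0, 203.1, 302.0]
orientation: [0.01, -3.14, 0.0]
ft_force: [-0.6, -0.7, -1.2]
width: 87.8
grasp_force: 0.0
```

```bash
cat > snap.py <<'E'
import sys
from h import *
n=sys.argv[1]
o=readout.get_obs(); im=vision.get_image("wrist"); cv2.imwrite(f"pics/{n}.png",im[:,:,::-1]); np.save(f"{n}.npy",np.r_[o["ee_pos"],o["orientation"]])
print(o["t"],tool(o)[:2])
E
python3 snap.py w2
```

```text
1.8667 (array([640.03123217, 203.14705676, 301.96657121]), np.float64(90.35373137628032))
```

servo_tool([
  [[-1,0,-1,0,0,0,0],[-1,0,-1,0,0,0,0],[-1,0,-1,0,0,0,0],[-1,0,-1,0,0,0,0],[-1,0,-1,0,0,0,0]],
])

```text
t: 2.33
ee_pos: [639.3, 1.5, 303.0]
orientation: [0.01, -3.141, -0.0]
ft_force: [1.4, 0.5, -0.3]
width: 87.6
grasp_force: 0.0
```

servo_tool([
  [[-1,0,-1,0,0,0,0],[-1,0,-1,0,0,0,0],[-1,0,-1,0,0,0,0],[-1,0,-1,0,0,0,0],[-1,0,-1,0,0,0,0]],
])

```text
t: 2.75
ee_pos: [639.7, -198.3, 303.0]
orientation: [0.009, -3.141, -0.001]
ft_force: [1.3, 0.3, 0.3]
width: 87.9
grasp_force: 0.0
```

servo_tool([
  [[-1,0,-0.5,0,0,0,0],[-1,0,0,0,0,0,0],[-1,0,0,0,0,0,0]],
])

```text
t: 3.0
ee_pos: [640.1, -217.7, 302.6]
orientation: [0.006, -3.141, -0.001]
ft_force: [-0.4, 0.2, -0.5]
width: 88.0
grasp_force: 0.0
```

```bash
python3 snap.py w3; python3 -c "
import cv2,numpy as np
a=cv2.imread('pics/w2.png');b=cv2.imread('pics/w3.png');cv2.imwrite('pics/m1.png',cv2.resize(np.vstack([a[:300],b[:300]]),(640,600)))"
```

```text
3.0 (array([ 640.05102666, -217.65577252,  302.63903124]), np.float64(90.20395928493217))
```

View pics/m1.png

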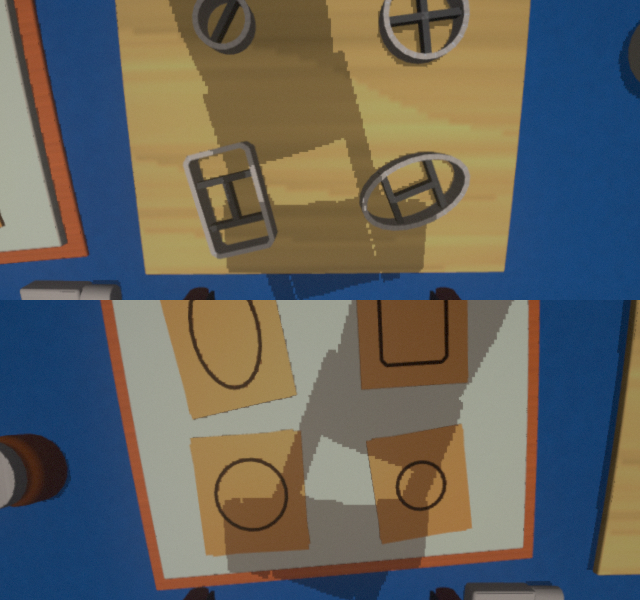

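The montage shows clear die rims for card (228,200) and oval (414,190), and clear outlines for the disc and dot blanks at (251,194) and (420,186) in w3. I need one more tray view nearer the base, then I'll measure.

servo_tool([
  [[-1,-1,0,0,0,0,0],[-1,-1,0,0,0,0,0],[-1,-0.75,0,0,0,0,0],[-1,0,0,0,0,0,0],[-1,0,0,0,0,0,0]],
])

```text
t: 3.47
ee_pos: [530.1, -215.9, 303.2]
orientation: [0.01, -3.142, -0.001]
ft_force: [-0.6, -1.1, 0.2]
width: 88.1
grasp_force: 0.0
```

```bash
python3 snap.py w4
cat > det.py <<'E'
from h import *
def load(n):
    a=np.load(n+".npy"); im=cv2.imread(f"pics/{n}.png"); return im,cam("wrist",dict(ee_pos=a[:3],orientation=a[3:]))
def box(mask,c,P,z,r):
    """mask restricted to a window of r mm round the world point P; contours as world points"""
    w=np.zeros_like(mask); u=pix(c,[[P[0]+r*np.cos(t),P[1]+r*np.sin(t),z] for t in np.linspace(0,6.28,40)])
    cv2.fillPoly(w,[u.round().astype(int)],255); return cv2.bitwise_and(mask,w)
def rep(name,m,c,z,P):
    # the outline ring: fill the hole and the outside, fit both in world mm
    cs,h=cv2.findContours(m,cv2.RETR_CCOMP,cv2.CHAIN_APPROX_NONE)
    i=max((k for k in range(len(cs)) if h[0][k][3]<0),key=lambda k:cv2.contourArea(cs[k]))
    out=cs[i]; W=toplane(c,out.reshape(-1,2),z).astype(np.float32)
    res=[]
    rr=cv2.minAreaRect(W); e=cv2.fitEllipse(W)
    bb=cv2.boxPoints(rr); a,b=bb[1]-bb[0],bb[2]-bb[1]; L=a if np.hypot(*a)>np.hypot(*b) else b
    ang=np.degrees(np.arctan2(L[1],L[0]))%180
    print(name,"rect c",np.round(rr[0],1),"size",np.round(sorted(rr[1]),1),"long ang",round(ang,1),"| ell c",np.round(e[0],1),np.round(e[1],1),"long ang",round((e[2]+90)%180,1))
    return out
E
cat > m.py <<'E'
from det import *
vis=[]
for n,items in [("w1",[("dot",495,127,34),("disc",494,275,44)]),("w2",[("card",630,128,60),("oval",619,275,56)])]:
    im,c=load(n); hsv=cv2.cvtColor(im,cv2.COLOR_BGR2HSV)
    m=((hsv[...,1]<60)&(hsv[...,2]>95)).astype(np.uint8)*255
    m=cv2.morphologyEx(m,cv2.MORPH_CLOSE,np.ones((3,3)))
    for (k,x,y,r) in items: o=rep("die_"+k,box(m,c,(x,y),50,r),c,50,(x,y)); cv2.drawContours(im,[o],-1,(0,0,255),1)
    vis.append(im[60:340])
for n,items in [("w4",[("oval",497,-294,54),("card",478,-148,54)]),("w3",[("disc",627,-277,40),("dot",615,-132,32)])]:
    im,c=load(n); hsv=cv2.cvtColor(im,cv2.COLOR_BGR2HSV)
    m=((hsv[...,2]<75)).astype(np.uint8)*255
    for (k,x,y,r) in items: o=rep("blank_"+k,box(m,c,(x,y),22,r),c,22,(x,y)); cv2.drawContours(im,[o],-1,(255,0,0),1)
    vis.append(im[60:340])
v=np.vstack([np.hstack(vis[:2]),np.hstack(vis[2:])]); cv2.imwrite("pics/m2.png",cv2.resize(v,(800,350)))
E
python3 m.py
```

```text
3.4667 (array([ 530.14334904, -215.94224072,  303.18514635]), np.float64(90.36438056504672))
die_dot rect c [490.4 131. ] size [40.3 40.5] long ang 161.6 | ell c [490.5 131. ] [39.7 40.8] long ang 17.8
die_disc rect c [486.1 278.2] size [61.3 61.4] long ang 92.1 | ell c [486.3 278.1] [61.  61.5] long ang 69.9
die_card rect c [624.6 131.5] size [54.  85.5] long ang 13.5 | ell c [624.5 131.3] [59.8 99.9] long ang 13.6
die_oval rect c [615.9 277.7] size [53.7 87.5] long ang 113.3 | ell c [615.9 277.8] [53.3 86.8] long ang 113.3
blank_oval rect c [ 494.  -292.3] size [53.8 88.4] long ang 12.4 | ell c [ 494.  -292.3] [53.3 88.2] long ang 12.3
blank_card rect c [ 475.7 -146.4] size [55.3 87.3] long ang 4.4 | ell c [ 475.4 -146.6] [ 61.2 102.5] long ang 4.4
blank_disc rect c [ 624.1 -276.3] size [61.  61.7] long ang 89.9 | ell c [ 624.1 -276.2] [61.4 61.4] long ang 129.2
blank_dot rect c [ 615.2 -132.4] size [42.  42.4] long ang 162.1 | ell c [ 615.2 -132.3] [41.4 42.2] long ang 169.4
```

View pics/m2.png

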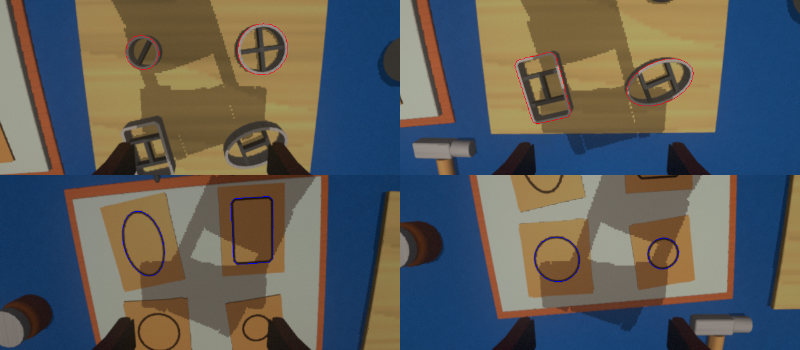

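Each outline is clean, and the sizes match the given ones to within about 2 mm. Now I'll pick the card die: dx +94.5, dy +347.4, turn +13.1°.

servo_tool([
  [[-1,0.26,0.965,0,0,0,0.29],[-1,0.26,0.965,0,0,0,0.29],[-1,0.26,0.965,0,0,0,0.29],[-1,0.26,0.965,0,0,0,0.29],[-1,0.26,0.965,0,0,0,0.29]],
])

```text
t: 3.93
ee_pos: [584.7, -21.8, 302.9]
orientation: [-0.21, 3.133, 0.0]
ft_force: [1.1, -0.0, -0.8]
width: 87.8
grasp_force: 0.0
```

servo_tool([
  [[-1,0.26,0.965,0,0,0,0.29],[-1,0.26,0.965,0,0,0,0.29],[-1,0.26,0.965,0,0,0,0.29],[-1,0.26,0.965,0,0,0,0.29],[-1,0,0,-0.5,0,0,0]],
])

```text
t: 4.35
ee_pos: [628.9, 137.9, 286.3]
orientation: [-0.375, 3.109, 0.004]
ft_force: [0.5, 0.3, 0.5]
width: 88.0
grasp_force: 0.0
```

servo_tool([
  [[-1,0,0,-1,0,0,0],[-1,0,0,-1,0,0,0],[-1,0,0,-1,0,0,0],[-1,0,0,0,0,0,0],[-1,0,0,0,0,0,0]],
])

```text
t: 4.77
ee_pos: [624.1, 130.6, 160.8]
orientation: [0.367, -3.116, 0.0]
ft_force: [-0.2, -0.2, 0.6]
width: 87.6
grasp_force: 0.0
```

```bash
python3 snap.py w5
cat > st.py <<'E'
from h import *
o=readout.get_obs(); p,y,M=tool(o); print(round(o["t"],2),p.round(1),"yaw",y.round(2),"tilt",(np.degrees(M[:2,2])).round(2),"w",round(o["width"],1),"g",round(o["grasp_force"],1),"F",o["ft_force"].round(1),"q6",o["qpos"][5].round(2))
E
python3 st.py
```

```text
4.7667 (array([624.14762089, 130.60106872, 160.80092429]), np.float64(103.4192932296767))
4.82 [625.7 130.6 163.3] yaw 103.4 tilt [0.01 0.01] w 87.9 g 0.0 F [ 1.2 -0.3  0. ] q6 -1.62
```

Readings scatter by about 1 mm, while the commanded pose is noise-free. I'll redo the measurement with the commanded poses.

```bash
python3 - <<'E'
from h import *
Y=np.radians(90.28); M=np.array([[-np.sin(Y),np.cos(Y),0],[np.cos(Y),np.sin(Y),0],[0,0,-1]]).T
# columns: tool x, y, z
M=np.c_[[-np.sin(Y)*1,np.cos(Y),0],[np.cos(Y),np.sin(Y),0],[0,0,-1]]
print(np.linalg.det(M))
rv=R.from_matrix(M).as_rotvec()
for n,x,y in [("w1",551.24,202.04),("w2",641.24,202.04),("w3",641.24,-217.96),("w4",531.24,-217.96)]: np.save(n+".npy",np.r_[x,y,302.675,rv])
E
python3 m.py; python3 st.py
```

```text
0.9999999999999999
die_dot rect c [491.6 131. ] size [40.4 40.5] long ang 161.7 | ell c [491.7 131. ] [39.7 40.8] long ang 17.6
die_disc rect c [487.2 278.4] size [61.3 61.5] long ang 92.2 | ell c [487.4 278.2] [61.  61.5] long ang 69.0
die_card rect c [626.7 130.6] size [54.1 85.7] long ang 13.4 | ell c [626.6 130.4] [ 59.9 100.1] long ang 13.5
die_oval rect c [618.2 277. ] size [53.8 87.7] long ang 113.2 | ell c [618.1 277.2] [53.5 87. ] long ang 113.2
blank_oval rect c [ 495.3 -294. ] size [53.8 88.3] long ang 12.3 | ell c [ 495.3 -294. ] [53.3 88.1] long ang 12.2
blank_card rect c [ 477.2 -148.4] size [55.2 87.2] long ang 4.3 | ell c [ 476.9 -148.5] [ 61.1 102.4] long ang 4.3
blank_disc rect c [ 625.9 -276.6] size [61.  61.7] long ang 90.0 | ell c [ 626.  -276.5] [61.4 61.5] long ang 134.0
blank_dot rect c [ 616.9 -132.7] size [41.9 42.4] long ang 162.2 | ell c [ 616.9 -132.7] [41.4 42.2] long ang 169.9
4.82 [625.7 130.6 163.3] yaw 103.4 tilt [0.01 0.01] w 87.9 g 0.0 F [ 1.2 -0.3  0. ] q6 -1.62
```

servo_tool([
  [[-1,0,0,-0.75,0,0,0],[-1,0,0,0,0,0,0],[-1,0,0,0,0,0,0]],
])

```text
t: 5.07
ee_pos: [625.6, 129.8, 134.5]
orientation: [-0.365, 3.119, 0.0]
ft_force: [0.1, 0.8, -0.3]
width: 87.7
grasp_force: 0.0
```

Run:
```python
from h import *
a=[]
for i in range(6):
    o=readout.get_obs(); a.append(np.r_[o["ee_pos"],tool(o)[1]]); im=vision.get_image("side")
print(np.mean(a,0).round(2),np.std(a,0).round(2)); 
im=vision.get_image("side"); cv2.imwrite("pics/s1.png",cv2.resize(im[130:290,170:400],None,fx=3,fy=3)[:,:,::-1])
```

```text
[625.94 129.72 135.   103.34] [0.22 0.08 0.32 0.01]
```

View pics/s1.png

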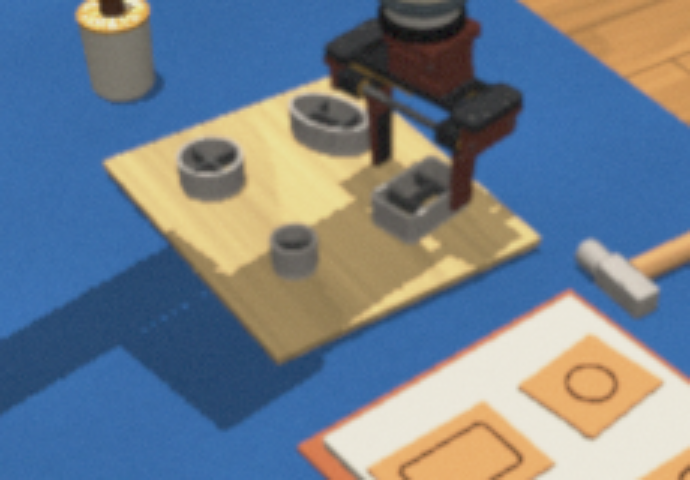

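The side view shows the open fingers straddling the card die, clear of the others. Down and grip.

servo_tool([
  [[-1,0,0,-0.4,0,0,0],[-1,0,0,-0.375,0,0,0],[-1,0,0,0,0,0,0],[1,0,0,0,0,0,0],[1,0,0,0,0,0,0]],
])

```text
t: 5.83
ee_pos: [624.8, 129.4, 101.6]
orientation: [0.365, -3.12, 0.0]
ft_force: [-0.4, 0.3, 0.4]
width: 77.8
grasp_force: 0.0
```

servo_tool([
  [[1,0,0,0,0,0,0],[1,0,0,0,0,0,0],[1,0,0,0,0,0,0],[1,0,0,0,0,0,0],[1,0,0,0,0,0,0]],
])

```text
t: 6.25
ee_pos: [625.1, 129.5, 102.1]
orientation: [-0.365, 3.12, 0.0]
ft_force: [-0.6, -0.1, 2.8]
width: 54.0
grasp_force: 30.0
```

```bash
cat > av.py <<'E'
from h import *
a=[]
for i in range(6):
    o=readout.get_obs(); a.append(np.r_[o["ee_pos"],tool(o)[1]]); vision.get_image("side")
print("t",round(o["t"],2),np.mean(a,0).round(2),"w",round(o["width"],1),"g",round(o["grasp_force"],1),"F",o["ft_force"].round(1),"q6",o["qpos"][5].round(2))
E
python3 av.py
```

```text
t 6.5 [625.08 129.5  102.13 103.34] w 53.7 g 30.0 F [-1.2 -0.2  4.9] q6 -1.62
```

servo_tool([
  [[1,0,0,0.25,0,0,0],[1,0,0,0.5,0,0,0],[1,0,0,0.75,0,0,0],[1,0,0,0,0,0,0]],
])

```text
t: 6.88
ee_pos: [627.1, 129.9, 166.4]
orientation: [-0.364, 3.114, 0.001]
ft_force: [1.5, 0.6, -1.5]
width: 54.1
grasp_force: 30.0
```

servo_tool([
  [[1,-0.4675,-0.87,0,0,0,-0.2275],[1,-0.4675,-0.87,0,0,0,-0.2275],[1,-0.4675,-0.87,0,0,0,-0.2275],[1,-0.4675,-0.87,0,0,0,-0.2275],[1,-0.4675,-0.87,0,0,0,-0.2275]],
])

```text
t: 7.3
ee_pos: [529.8, -45.7, 161.3]
orientation: [0.209, -3.134, -0.0]
ft_force: [0.8, -1.1, -2.9]
width: 54.0
grasp_force: 30.0
```

servo_tool([
  [[1,-0.4675,-0.87,0,0,0,-0.2275],[1,-0.4675,-0.87,0,0,0,-0.2275],[1,-0.4675,-0.87,0,0,0,-0.2275],[1,0,0,0,0,0,0],[1,0,0,-0.5,0,0,0]],
])

```text
t: 7.72
ee_pos: [475.7, -151.5, 143.7]
orientation: [-0.109, 3.135, -0.003]
ft_force: [1.1, -0.4, -2.5]
width: 53.9
grasp_force: 30.0
```

servo_tool([
  [[1,0,0,-0.5,0,0,0],[1,0,0,-0.25,0,0,0],[1,0,0,0,0,0,0],[1,0,0,0,0,0,0],[1,0,0,0,0,0,0]],
])

```text
t: 8.13
ee_pos: [475.6, -148.7, 112.1]
orientation: [-0.117, 3.139, -0.0]
ft_force: [0.4, -0.9, -1.3]
width: 53.7
grasp_force: 30.0
```

```bash
python3 av.py
python3 - <<'E'
from h import *
im=vision.get_image("wrist"); cv2.imwrite("pics/w6.png",im[:,:,::-1])
s=vision.get_image("side"); s=cv2.resize(s[180:380,220:500],None,fx=2.28,fy=2.28)[:,:,::-1]
cv2.imwrite("pics/m3.png",np.vstack([cv2.resize(im,(480,360))[:,:,::-1][:,:],cv2.resize(s,(480,240))]))
E
```

```text
t 8.38 [ 475.75 -148.86  112.35   94.27] w 54.0 g 30.0 F [ 1.3  0.1 -2.3] q6 -1.97
```

View pics/m3.png

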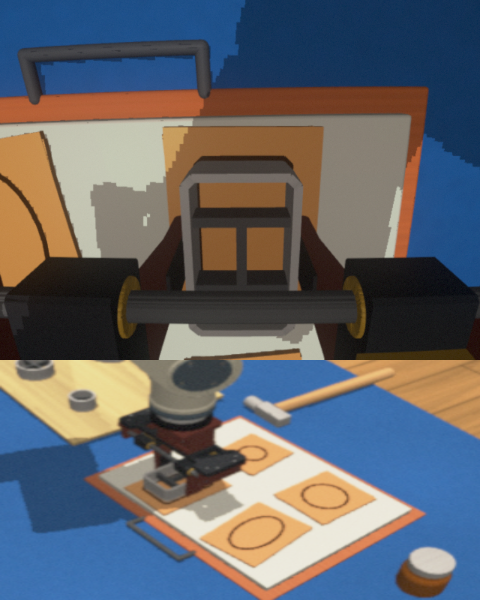

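The die hangs squarely over the card blank, about 6 mm up. I'll lower gently to contact.

servo_tool([
  [[1,0,0,-0.06,0,0,0],[1,0,0,-0.05,0,0,0],[1,0,0,-0.02,0,0,0],[1,0,0,-0.02,0,0,0],[1,0,0,0,0,0,0]],
])

```text
t: 8.95
ee_pos: [475.1, -148.9, 106.1]
orientation: [0.116, -3.139, -0.0]
ft_force: [-3.3, 1.1, 7.5]
width: 53.3
grasp_force: 30.0
```

```bash
python3 av.py
```

```text
t 9.2 [ 475.06 -148.92  106.09   94.24] w 54.1 g 30.0 F [-2.6  0.9  7.5] q6 -1.97
```

servo_tool([
  [[-1,0,0,0,0,0,0],[-1,0,0,0,0,0,0],[-1,0,0,0,0,0,0],[-1,0,0,0.4,0,0,0],[-1,0,0,1,0,0,0]],
])

```text
t: 9.67
ee_pos: [472.9, -148.2, 158.5]
orientation: [0.116, -3.131, -0.005]
ft_force: [0.3, 0.4, 0.3]
width: 83.6
grasp_force: 0.0
```

servo_tool([
  [[-1,0,0,1,0,0,0],[-1,0,0,1,0,0,-0.2],[-1,0.36,-0.36,0.8,0,0,-0.2],[-1,0.5,-0.66,0.5,0,0,-0.2],[-1,0.54,-0.7,0.24,0,0,-0.2]],
])

```text
t: 10.08
ee_pos: [532.6, -218.4, 307.5]
orientation: [-0.007, 3.136, -0.003]
ft_force: [0.9, -0.1, -0.0]
width: 88.1
grasp_force: 0.0
```

servo_tool([
  [[-1,0,0,0,0,0,0],[-1,0,0,0,0,0,0],[-1,0,0,0,0,0,0]],
])

```text
t: 10.33
ee_pos: [530.4, -217.4, 302.3]
orientation: [0.006, -3.14, -0.002]
ft_force: [0.2, -0.6, -0.1]
width: 87.6
grasp_force: 0.0
```

```bash
python3 av.py; python3 snap.py w7
cat > chk.py <<'E'
import sys
from det import *
# python3 chk.py img name x y r : die rim centre (top z=54) and any uncovered outlines given as name:b
im,c=load(sys.argv[1]); hsv=cv2.cvtColor(im,cv2.COLOR_BGR2HSV)
for s in sys.argv[2:]:
    kind,k,x,y,r=s.split(","); x,y,r=float(x),float(y),float(r)
    if kind=="b": m=(hsv[...,2]<75).astype(np.uint8)*255; z=22
    else: m=((hsv[...,1]<60)&(hsv[...,2]>95)).astype(np.uint8)*255; m=cv2.morphologyEx(m,cv2.MORPH_CLOSE,np.ones((3,3))); z=54 if kind=="d" else 50
    o=rep(kind+"_"+k,box(m,c,(x,y),z,r),c,z,(x,y)); cv2.drawContours(im,[o],-1,(0,0,255),1)
cv2.imwrite("pics/chk_"+sys.argv[1]+".png",im)
E
python3 chk.py w7 d,card,477,-148,50 b,oval,495,-293,54
```

```text
t 10.58 [ 530.3  -216.96  302.29   90.26] w 87.9 g 0.0 F [ 0.1 -0.5 -0.6] q6 -1.98
10.6333 (array([ 530.79663692, -217.12596184,  302.81967618]), np.float64(90.2745193179371))
d_card rect c [ 473.4 -105.7] size [14.7 70.6] long ang 4.8 | ell c [ 474.1 -106.7] [15.1 73.8] long ang 4.3
b_oval rect c [ 494.1 -292.2] size [54.  88.6] long ang 12.4 | ell c [ 494.  -292.3] [53.3 88.2] long ang 12.4
```

View pics/chk_w7.png

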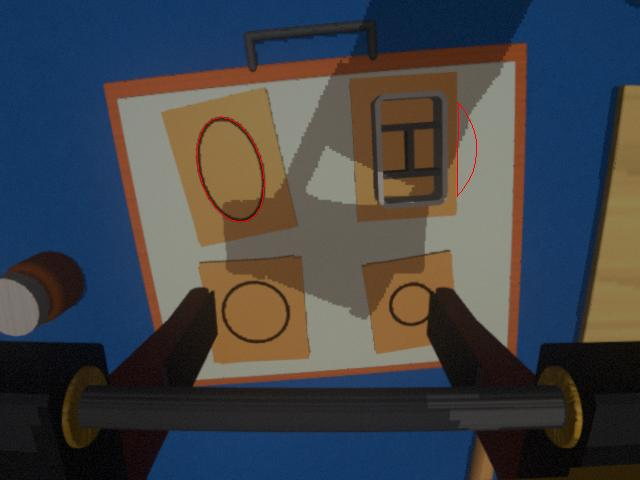

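The card die sits on its blank with its rim at about (411,150). My mask caught the white pad instead, so I'll pick the contour centred nearest the expected point.

```bash
python3 - <<'E'
s=open('det.py').read()
s=s.replace("key=lambda k:cv2.contourArea(cs[k]))","key=lambda k:(cv2.contourArea(cs[k])>300)*1e4-np.hypot(*(toplane(c,[cv2.minAreaRect(cs[k])[0]],z)[0]-P)))")
open('det.py','w').write(s)
E
python3 chk.py w7 d,card,477,-148,52 b,oval,495,-293,54
python3 chk.py w4 b,card,477,-148,54 b,oval,495,-293,54
```

```text
d_card rect c [ 473.4 -104.6] size [17.  76.6] long ang 4.8 | ell c [ 473.3 -105.9] [17.3 80.9] long ang 4.1
b_oval rect c [ 494.1 -292.2] size [54.  88.6] long ang 12.4 | ell c [ 494.  -292.3] [53.3 88.2] long ang 12.4
b_card rect c [ 476.8 -148.6] size [55.2 87.2] long ang 4.3 | ell c [ 476.6 -148.8] [ 61.1 102.4] long ang 4.3
b_oval rect c [ 495.  -294.3] size [53.7 88.3] long ang 12.3 | ell c [ 494.9 -294.2] [53.3 88. ] long ang 12.3
```

```bash
python3 - <<'E'
import cv2
h=cv2.cvtColor(cv2.imread('pics/w7.png'),cv2.COLOR_BGR2HSV)
print([tuple(map(int,h[150,x])) for x in range(366,456,2)])
E
sed -i 's/hsv\[...,1\]<60)&(hsv\[...,2\]>95)/hsv[...,1]<80)\&(hsv[...,2]>75)/' chk.py; python3 chk.py w7 d,card,477,-148,52
```

```text
[(13, 146, 103), (15, 165, 102), (13, 158, 102), (14, 148, 79), (11, 43, 48), (0, 36, 57), (10, 28, 83), (14, 33, 85), (13, 121, 97), (14, 153, 102), (15, 166, 100), (15, 162, 104), (15, 162, 101), (15, 169, 101), (15, 162, 104), (14, 154, 101), (14, 158, 105), (14, 158, 102), (15, 158, 102), (14, 147, 71), (174, 47, 27), (18, 39, 33), (5, 41, 37), (15, 39, 39), (14, 126, 79), (14, 161, 98), (14, 158, 100), (14, 164, 101), (15, 167, 101), (15, 158, 103), (15, 159, 101), (14, 162, 101), (15, 163, 100), (15, 161, 98), (15, 43, 48), (13, 41, 44), (11, 46, 44), (25, 36, 42), (15, 33, 62), (13, 28, 83), (14, 34, 83), (14, 139, 101), (13, 153, 102), (14, 149, 103), (15, 172, 98)]
d_card rect c [ 474.9 -147.7] size [54.  85.7] long ang 4.2 | ell c [ 474.8 -147.6] [ 60.  100.3] long ang 4.0
```

View pics/chk_w7.png

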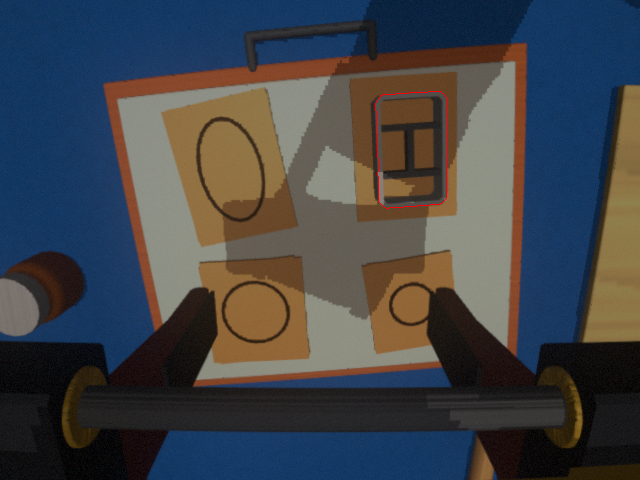

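Now the rim fit is good (54.0 × 85.7). The die is off its outline by about (-0.9, -1.4) mm with the angle right, so I'll regrip it and nudge it by that amount.

servo_tool([
  [[-1,-0.54,0.7,0,0,0,0.2],[-1,-0.5,0.66,-0.4,0,0,0.2],[-1,-0.36,0.36,-0.8,0,0,0.2],[-1,0,0,-1,0,0,0.2],[-1,0,0,-1,0,0,0]],
])

```text
t: 11.1
ee_pos: [474.9, -148.0, 175.2]
orientation: [-0.12, 3.136, -0.002]
ft_force: [1.6, -0.4, 0.1]
width: 87.6
grasp_force: 0.0
```

servo_tool([
  [[-1,0,0,-0.9,0,0,0],[-1,0,0,-0.5,0,0,0],[-1,0,0,-0.3,0,0,0],[-1,0,0,0,0,0,0],[1,0,0,0,0,0,0]],
])

```text
t: 11.52
ee_pos: [475.0, -148.8, 106.9]
orientation: [0.116, -3.138, -0.001]
ft_force: [0.4, -1.0, 0.2]
width: 84.1
grasp_force: 0.0
```

servo_tool([
  [[1,0,0,0,0,0,0],[1,0,0,0,0,0,0],[1,0,0,0,0,0,0],[1,0,0,0,0,0,0],[1,0,0,0,0,0,0]],
])

```text
t: 11.93
ee_pos: [475.6, -149.1, 108.1]
orientation: [-0.116, 3.138, -0.001]
ft_force: [-1.0, 0.5, 5.0]
width: 53.7
grasp_force: 30.0
```

```bash
python3 av.py
```

```text
t 12.18 [ 475.63 -149.07  108.06   94.25] w 54.0 g 30.0 F [-1.9  0.4  7.2] q6 -1.97
```

servo_tool([
  [[1,0,0,0.08,0,0,0],[1,0.0225,0.035,0,0,0,0],[1,0,0,0,0,0,0],[1,0,0,-0.05,0,0,0],[1,0,0,-0.03,0,0,0]],
])

```text
t: 12.65
ee_pos: [476.2, -147.5, 108.0]
orientation: [0.116, -3.139, -0.0]
ft_force: [-8.9, 3.5, 34.8]
width: 54.1
grasp_force: 30.0
```

servo_tool([
  [[1,0,0,0,0,0,0],[-1,0,0,0,0,0,0],[-1,0,0,0,0,0,0],[-1,0,0,0,0,0,0],[-1,0,0,0.4,0,0,0]],
])

```text
t: 13.07
ee_pos: [474.8, -147.1, 121.4]
orientation: [0.116, -3.135, -0.002]
ft_force: [-0.0, -0.2, 1.2]
width: 77.1
grasp_force: 0.0
```

servo_tool([
  [[-1,0,0,1,0,0,0],[-1,0,0,1,0,0,0],[-1,0.36,-0.36,0.8,0,0,-0.2],[-1,0.5,-0.66,0.5,0,0,-0.2],[-1,0.5,-0.74,0.2,0,0,-0.4]],
])

```text
t: 13.48
ee_pos: [532.2, -218.5, 267.3]
orientation: [-0.008, 3.137, -0.003]
ft_force: [1.0, -0.4, -0.0]
width: 88.0
grasp_force: 0.0
```

servo_tool([
  [[-1,0,0,0.95,0,0,0],[-1,0,0,0,0,0,0],[-1,0,0,0,0,0,0],[-1,0,0,0,0,0,0]],
])

```text
t: 13.82
ee_pos: [530.0, -217.7, 300.7]
orientation: [0.007, -3.141, -0.001]
ft_force: [-0.2, -0.2, -0.4]
width: 87.9
grasp_force: 0.0
```

```bash
python3 av.py; python3 snap.py w8;python3 chk.py w8 d,card,477,-148,52 b,oval,495,-293,54
```

```text
t 14.07 [ 529.8  -217.4   300.31   90.26] w 87.9 g 0.0 F [0.4 0.4 0.2] q6 -1.99
14.1167 (array([ 530.15293983, -217.53517308,  300.60913219]), np.float64(90.26123372737786))
d_card rect c [ 475.4 -146.2] size [53.9 85.7] long ang 3.9 | ell c [ 475.3 -146.3] [ 60.1 100.2] long ang 4.0
b_oval rect c [ 493.9 -292.2] size [54.1 88.3] long ang 12.4 | ell c [ 494.  -292.2] [53.4 88.1] long ang 12.3
```

The card die is now within about 0.3 mm of the outline centre and 0.4° in angle. Next, the oval die: dx +86, dy +494, turn -67°.

servo_tool([
  [[-1,0.165,0.95,0,0,0,-1],[-1,0.165,0.95,0,0,0,-1],[-1,0.165,0.95,0,0,0,-1],[-1,0.165,0.95,0,0,0,-1],[-1,0.165,0.95,0,0,0,-1]],
])

```text
t: 14.58
ee_pos: [563.4, -26.2, 301.2]
orientation: [-0.681, -3.067, 0.0]
ft_force: [-0.4, -0.9, -0.3]
width: 87.8
grasp_force: 0.0
```

servo_tool([
  [[-1,0.165,0.95,0,0,0,-1],[-1,0.165,0.95,0,0,0,-1],[-1,0.165,0.95,0,0,0,-1],[-1,0.165,0.95,0,0,0,-1],[-1,0.165,0.95,0,0,0,-1]],
])

```text
t: 15.0
ee_pos: [596.4, 164.1, 301.1]
orientation: [-1.327, -2.847, 0.0]
ft_force: [0.7, -0.5, 0.1]
width: 87.8
grasp_force: 0.0
```

servo_tool([
  [[-1,0.165,0.95,0,0,0,-1],[-1,0.165,0.95,0,0,0,-1],[-1,0.165,0.95,0,0,0,-1],[-1,0,0,-0.9,0,0,-0.4],[-1,0,0,-1,0,0,0]],
])

```text
t: 15.42
ee_pos: [618.0, 279.6, 227.2]
orientation: [1.724, 2.621, 0.01]
ft_force: [-0.3, -1.0, 0.4]
width: 87.8
grasp_force: 0.0
```

servo_tool([
  [[-1,0,0,-1,0,0,0],[-1,0,0,-1,0,0,0],[-1,0,0,-0.3,0,0,0],[-1,0,0,0,0,0,0],[-1,0,0,0,0,0,0]],
])

```text
t: 15.83
ee_pos: [616.7, 276.2, 133.7]
orientation: [-1.728, -2.623, 0.0]
ft_force: [1.1, 0.3, 0.6]
width: 88.0
grasp_force: 0.0
```

```bash
python3 av.py
```

```text
t 16.08 [617.59 276.51 135.56  23.23] w 87.3 g 0.0 F [ 0.9  0.7 -0.5] q6 -0.0
```

servo_tool([
  [[-1,0,0,-0.4,0,0,0],[-1,0,0,-0.375,0,0,0],[-1,0,0,0,0,0,0],[1,0,0,0,0,0,0],[1,0,0,0,0,0,0]],
])

```text
t: 16.55
ee_pos: [616.4, 276.0, 102.4]
orientation: [-1.729, -2.623, 0.0]
ft_force: [0.4, 0.4, 0.6]
width: 78.1
grasp_force: 0.0
```

servo_tool([
  [[1,0,0,0,0,0,0],[1,0,0,0,0,0,0],[1,0,0,0,0,0,0],[1,0,0,0,0,0,0],[1,0,0,0,0,0,0]],
])

```text
t: 16.97
ee_pos: [616.7, 276.2, 102.8]
orientation: [1.728, 2.623, 0.001]
ft_force: [0.3, -0.0, 1.6]
width: 53.9
grasp_force: 30.0
```

```bash
python3 av.py
```

```text
t 17.22 [616.68 276.21 102.78  23.24] w 53.7 g 30.0 F [0.1 0.6 4.2] q6 -0.0
```

servo_tool([
  [[1,0,0,0.25,0,0,0],[1,0,0,0.5,0,0,0],[1,0,0,0.75,0,0,0],[1,-0.19,-0.89,0,0,0,0.99],[1,-0.19,-0.89,0,0,0,0.99]],
])

```text
t: 17.68
ee_pos: [601.8, 205.8, 164.3]
orientation: [1.485, 2.766, 0.004]
ft_force: [0.2, -0.8, -3.3]
width: 53.7
grasp_force: 30.0
```

servo_tool([
  [[1,-0.19,-0.89,0,0,0,0.99],[1,-0.19,-0.89,0,0,0,0.99],[1,-0.19,-0.89,0,0,0,0.99],[1,-0.19,-0.89,0,0,0,0.99],[1,-0.19,-0.89,0,0,0,0.99]],
])

```text
t: 18.1
ee_pos: [561.9, 25.3, 162.2]
orientation: [-0.862, -3.02, 0.001]
ft_force: [0.2, -0.6, -2.1]
width: 53.3
grasp_force: 30.0
```

servo_tool([
  [[1,-0.19,-0.89,0,0,0,0.99],[1,-0.19,-0.89,0,0,0,0.99],[1,-0.19,-0.89,0,0,0,0.99],[1,-0.19,-0.89,0,0,0,0.99],[1,-0.19,-0.89,0,0,0,0.99]],
])

```text
t: 18.52
ee_pos: [523.9, -152.6, 162.3]
orientation: [-0.195, -3.134, -0.0]
ft_force: [0.9, -1.2, -2.5]
width: 53.8
grasp_force: 30.0
```

servo_tool([
  [[1,-0.19,-0.89,0,0,0,0.99],[1,-0.19,-0.89,0,0,0,0.99],[1,-0.19,-0.89,0,0,0,0.99],[1,-0.19,-0.89,0,0,0,0.99],[1,0,0,0,0,0,0]],
])

```text
t: 18.93
ee_pos: [493.5, -298.9, 162.6]
orientation: [-0.341, 3.122, -0.003]
ft_force: [-0.1, 1.3, -1.9]
width: 53.5
grasp_force: 30.0
```

servo_tool([
  [[1,0,0,-0.5,0,0,0],[1,0,0,-0.5,0,0,0],[1,0,0,-0.25,0,0,0],[1,0,0,0,0,0,0],[1,0,0,0,0,0,0]],
])

```text
t: 19.35
ee_pos: [494.4, -292.9, 111.9]
orientation: [0.34, -3.122, -0.002]
ft_force: [-0.1, 0.6, -2.1]
width: 54.0
grasp_force: 30.0
```

```bash
python3 av.py
```

```text
t 19.6 [ 495.11 -293.4   112.89  102.46] w 53.8 g 30.0 F [ 0.  -1.1 -2.7] q6 -2.34
```

servo_tool([
  [[1,0,0,-0.07,0,0,0],[1,0,0,-0.05,0,0,0],[1,0,0,-0.03,0,0,0],[1,0,0,0,0,0,0],[1,0,0,0,0,0,0]],
])

```text
t: 20.07
ee_pos: [494.8, -293.6, 106.7]
orientation: [-0.34, 3.123, 0.0]
ft_force: [-1.0, 1.2, 5.2]
width: 53.9
grasp_force: 30.0
```

```bash
python3 av.py
```

```text
t 20.32 [ 494.76 -293.54  106.74  102.43] w 53.9 g 30.0 F [-0.7  1.7  5.4] q6 -2.34
```

servo_tool([
  [[-1,0,0,0,0,0,0],[-1,0,0,0,0,0,0],[-1,0,0,0,0,0,0],[-1,0,0,0.4,0,0,0],[-1,0,0,1,0,0,0]],
])

```text
t: 20.78
ee_pos: [492.3, -292.1, 158.4]
orientation: [0.339, -3.116, -0.009]
ft_force: [-0.5, 0.5, -0.5]
width: 83.6
grasp_force: 0.0
```

servo_tool([
  [[-1,0,0,1,0,0,0],[-1,0,0,0.9,0,0,-0.44],[-1,0.3,0.5,0.8,0,0,-0.7],[-1,0.3,0.69,0.5,0,0,-0.7],[-1,0.3,0.7,0.25,0,0,-0.6]],
])

```text
t: 21.2
ee_pos: [532.1, -218.2, 304.0]
orientation: [0.001, 3.136, -0.004]
ft_force: [0.7, 0.2, -0.9]
width: 88.3
grasp_force: 0.0
```

servo_tool([
  [[-1,0,0,0,0,0,0],[-1,0,0,0,0,0,0],[-1,0,0,0,0,0,0],[-1,0,0,0,0,0,0]],
])

```text
t: 21.53
ee_pos: [530.0, -218.6, 299.2]
orientation: [0.006, -3.14, -0.001]
ft_force: [-0.1, -1.0, -0.1]
width: 87.9
grasp_force: 0.0
```

```bash
python3 av.py; python3 snap.py w9;python3 chk.py w9 d,card,475,-146,52 d,oval,494,-292,52
```

```text
t 21.78 [ 530.11 -218.67  299.38   90.19] w 87.4 g 0.0 F [-0.1  0.6 -0.8] q6 -1.99
21.8333 (array([ 530.43016322, -218.47514917,  299.80253298]), np.float64(90.19326830845039))
d_card rect c [ 475.3 -146.6] size [53.7 85.6] long ang 4.4 | ell c [ 475.3 -146.2] [ 60.  100.4] long ang 4.0
d_oval rect c [ 493.2 -291.7] size [54.2 87.5] long ang 13.2 | ell c [ 493.1 -291.8] [53.8 87.2] long ang 12.1
```

View pics/chk_w9.png

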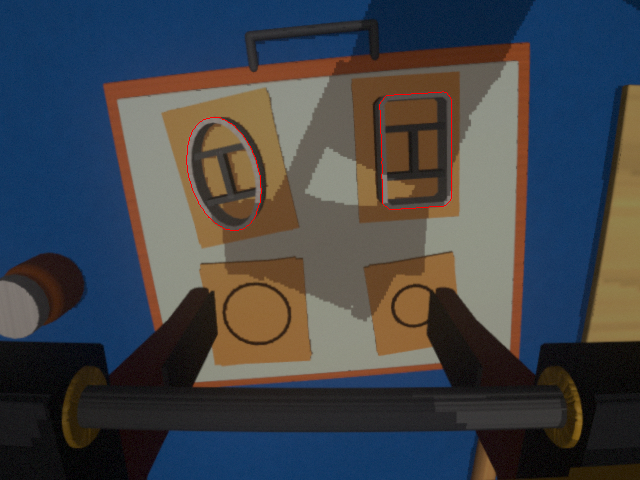

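The card and oval are on their outlines; the oval is about 1 mm off, which is fine. Next, the disc die, with no rotation needed.

servo_tool([
  [[-1,-0.086,0.952,0,0,0,0],[-1,-0.086,0.952,0,0,0,0],[-1,-0.086,0.952,0,0,0,0],[-1,-0.086,0.952,0,0,0,0],[-1,-0.086,0.952,0,0,0,0]],
])

```text
t: 22.3
ee_pos: [513.1, -26.2, 300.3]
orientation: [-0.005, 3.141, 0.0]
ft_force: [0.1, 0.3, -0.8]
width: 87.9
grasp_force: 0.0
```

servo_tool([
  [[-1,-0.086,0.952,0,0,0,0],[-1,-0.086,0.952,0,0,0,0],[-1,-0.086,0.952,0,0,0,0],[-1,-0.086,0.952,0,0,0,0],[-1,-0.086,0.952,0,0,0,0]],
])

```text
t: 22.72
ee_pos: [495.9, 164.5, 300.4]
orientation: [-0.006, 3.141, 0.0]
ft_force: [0.8, -0.9, 1.0]
width: 87.4
grasp_force: 0.0
```

servo_tool([
  [[-1,-0.086,0.952,0,0,0,0],[-1,-0.086,0.952,0,0,0,0],[-1,-0.086,0.952,0,0,0,0],[-1,0,0,-0.5,0,0,0],[-1,0,0,-1,0,0,0]],
])

```text
t: 23.13
ee_pos: [488.3, 280.9, 243.8]
orientation: [-0.012, 3.133, 0.008]
ft_force: [0.5, -0.3, -0.5]
width: 87.6
grasp_force: 0.0
```

servo_tool([
  [[-1,0,0,-1,0,0,0],[-1,0,0,-1,0,0,0],[-1,0,0,-0.7,0,0,0],[-1,0,0,0,0,0,0],[-1,0,0,0,0,0,0]],
])

```text
t: 23.55
ee_pos: [485.5, 276.7, 131.3]
orientation: [0.006, -3.139, 0.003]
ft_force: [0.5, -1.2, 0.1]
width: 87.8
grasp_force: 0.0
```

```bash
python3 av.py
```

```text
t 23.8 [486.83 277.42 133.61  90.23] w 87.8 g 0.0 F [-0.1 -0.6 -0.1] q6 -1.08
```

servo_tool([
  [[-1,0,0,-0.4,0,0,0],[-1,0,0,-0.35,0,0,0],[-1,0,0,0,0,0,0],[1,0,0,0,0,0,0],[1,0,0,0,0,0,0]],
])

```text
t: 24.27
ee_pos: [486.5, 277.3, 103.3]
orientation: [-0.006, 3.14, 0.001]
ft_force: [0.2, 0.3, 0.8]
width: 77.8
grasp_force: 0.0
```

servo_tool([
  [[1,0,0,0,0,0,0],[1,0,0,0,0,0,0],[1,0,0,0,0,0,0],[1,0,0,0,0,0,0],[1,0,0,0,0,0,0]],
])

```text
t: 24.68
ee_pos: [486.4, 277.3, 103.1]
orientation: [-0.007, 3.141, 0.001]
ft_force: [-1.0, -1.5, 6.5]
width: 61.7
grasp_force: 30.0
```

```bash
python3 av.py
```

```text
t 24.93 [486.43 277.3  103.09  90.24] w 62.2 g 30.0 F [-1.1 -0.6  5.4] q6 -1.08
```

servo_tool([
  [[1,0,0,0.25,0,0,0],[1,0,0,0.5,0,0,0],[1,0,0,0.75,0,0,0],[1,0.23,-0.9245,0,0,0,0],[1,0.23,-0.9245,0,0,0,0]],
])

```text
t: 25.4
ee_pos: [505.2, 204.2, 164.5]
orientation: [-0.013, 3.138, 0.002]
ft_force: [0.2, -0.9, -2.8]
width: 62.1
grasp_force: 30.0
```

servo_tool([
  [[1,0.23,-0.9245,0,0,0,0],[1,0.23,-0.9245,0,0,0,0],[1,0.23,-0.9245,0,0,0,0],[1,0.23,-0.9245,0,0,0,0],[1,0.23,-0.9245,0,0,0,0]],
])

```text
t: 25.82
ee_pos: [550.3, 16.4, 162.7]
orientation: [0.007, -3.141, -0.0]
ft_force: [1.0, 0.2, -2.0]
width: 61.7
grasp_force: 30.0
```

servo_tool([
  [[1,0.23,-0.9245,0,0,0,0],[1,0.23,-0.9245,0,0,0,0],[1,0.23,-0.9245,0,0,0,0],[1,0.23,-0.9245,0,0,0,0],[1,0.23,-0.9245,0,0,0,0]],
])

```text
t: 26.23
ee_pos: [596.2, -168.6, 162.6]
orientation: [0.006, -3.141, -0.0]
ft_force: [0.3, -0.0, -2.8]
width: 61.8
grasp_force: 30.0
```

servo_tool([
  [[1,0.23,-0.9245,0,0,0,0],[1,0.23,-0.9245,0,0,0,0],[1,0.23,-0.9245,0,0,0,0],[1,0,0,0,0,0,0],[1,0,0,-0.5,0,0,0]],
])

```text
t: 26.65
ee_pos: [626.1, -281.1, 145.9]
orientation: [-0.001, 3.135, -0.005]
ft_force: [1.3, -0.1, -1.5]
width: 61.8
grasp_force: 30.0
```

servo_tool([
  [[1,0,0,-0.5,0,0,0],[1,0,0,-0.25,0,0,0],[1,0,0,0,0,0,0],[1,0,0,0,0,0,0]],
])

```text
t: 26.98
ee_pos: [623.7, -277.1, 111.9]
orientation: [0.007, -3.14, -0.001]
ft_force: [0.8, -0.3, -1.2]
width: 62.0
grasp_force: 30.0
```

```bash
python3 av.py
```

```text
t 27.23 [ 624.45 -277.51  113.16   90.26] w 61.4 g 30.0 F [ 0.6  0.8 -2.5] q6 -2.01
```

servo_tool([
  [[1,0,0,-0.07,0,0,0],[1,0,0,-0.05,0,0,0],[1,0,0,-0.03,0,0,0],[1,0,0,0,0,0,0],[1,0,0,0,0,0,0]],
])

```text
t: 27.7
ee_pos: [624.1, -277.6, 107.1]
orientation: [-0.006, 3.141, 0.0]
ft_force: [-2.1, 1.6, 4.9]
width: 62.2
grasp_force: 30.0
```

```bash
python3 av.py
```

```text
t 27.95 [ 624.1  -277.63  107.12   90.24] w 61.8 g 30.0 F [-2.2  1.5  5.3] q6 -2.01
```

servo_tool([
  [[-1,0,0,0,0,0,0],[-1,0,0,0,0,0,0],[-1,0,0,0,0,0,0],[-1,0,0,0.4,0,0,0],[-1,0,0,1,0,0,0]],
])

```text
t: 28.42
ee_pos: [621.1, -276.3, 158.1]
orientation: [0.006, -3.133, -0.007]
ft_force: [-0.8, 0.1, -0.9]
width: 87.4
grasp_force: 0.0
```

servo_tool([
  [[-1,0,0,1,0,0,0],[-1,0,0,0.9,0,0,0],[-1,0.15,0.5,0.8,0,0,0],[-1,0.15,0.5,0.5,0,0,0],[-1,0.125,0.5,0.25,0,0,0]],
])

```text
t: 28.83
ee_pos: [642.4, -217.7, 305.9]
orientation: [-0.005, 3.135, -0.004]
ft_force: [0.4, -0.5, 0.2]
width: 87.9
grasp_force: 0.0
```

servo_tool([
  [[-1,0,0,0,0,0,0],[-1,0,0,0,0,0,0],[-1,0,0,0,0,0,0],[-1,0,0,0,0,0,0]],
])

```text
t: 29.17
ee_pos: [640.3, -218.3, 299.3]
orientation: [0.005, -3.14, -0.001]
ft_force: [-0.4, -0.0, 0.8]
width: 87.8
grasp_force: 0.0
```

```bash
python3 av.py; python3 snap.py w10;python3 chk.py w10 d,disc,624,-276,40 b,dot,616,-132,32
```

```text
t 29.42 [ 640.46 -218.3   299.32   90.19] w 88.0 g 0.0 F [ 0.2  0.7 -0.3] q6 -1.92
29.4667 (array([ 640.77091805, -218.07025139,  299.72086793]), np.float64(90.2003997822284))
d_disc rect c [ 623.3 -276. ] size [61.5 62. ] long ang 134.4 | ell c [ 623.4 -276. ] [61.2 61.8] long ang 160.1
b_dot rect c [ 615.2 -132.3] size [42.1 42.2] long ang 117.3 | ell c [ 615.3 -132.4] [41.3 42.3] long ang 174.2
```

View pics/chk_w10.png

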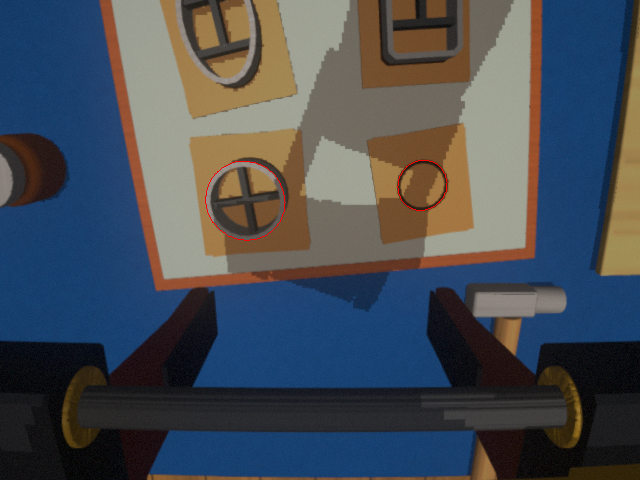

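The disc is within 0.8 mm of its outline centre. Now the dot die.

servo_tool([
  [[-1,-0.377,0.869,0,0,0,0],[-1,-0.377,0.869,0,0,0,0],[-1,-0.377,0.869,0,0,0,0],[-1,-0.377,0.869,0,0,0,0],[-1,-0.377,0.869,0,0,0,0]],
])

```text
t: 29.93
ee_pos: [564.7, -42.6, 300.3]
orientation: [-0.005, 3.142, 0.0]
ft_force: [0.5, 1.1, -0.4]
width: 87.9
grasp_force: 0.0
```

servo_tool([
  [[-1,-0.377,0.869,0,0,0,0],[-1,-0.377,0.869,0,0,0,0],[-1,-0.377,0.869,0,0,0,0],[-1,-0.377,0.869,0,0,0,0],[-1,-0.377,0.869,0,0,0,0]],
])

```text
t: 30.35
ee_pos: [489.3, 131.4, 300.5]
orientation: [-0.006, 3.141, 0.0]
ft_force: [0.2, 0.4, -0.2]
width: 88.0
grasp_force: 0.0
```

servo_tool([
  [[-1,0,0,-0.5,0,0,0],[-1,0,0,-1,0,0,0],[-1,0,0,-1,0,0,0],[-1,0,0,-1,0,0,0],[-1,0,0,-0.7,0,0,0]],
])

```text
t: 30.77
ee_pos: [489.2, 129.9, 129.7]
orientation: [0.007, -3.14, 0.001]
ft_force: [0.2, -1.0, 0.4]
width: 87.7
grasp_force: 0.0
```

servo_tool([
  [[-1,0,0,0,0,0,0],[-1,0,0,0,0,0,0],[-1,0,0,-0.4,0,0,0],[-1,0,0,-0.35,0,0,0],[-1,0,0,0,0,0,0]],
])

```text
t: 31.18
ee_pos: [490.8, 130.0, 102.9]
orientation: [-0.006, 3.141, 0.0]
ft_force: [0.1, 0.4, -0.5]
width: 87.8
grasp_force: 0.0
```

```bash
python3 av.py
```

```text
t 31.43 [491.14 130.14 103.81  90.23] w 88.0 g 0.0 F [-0.9  0.   0.7] q6 -1.34
```

servo_tool([
  [[1,0,0,0,0,0,0],[1,0,0,0,0,0,0],[1,0,0,0,0,0,0],[1,0,0,0,0,0,0],[1,0,0,0,0,0,0]],
])

```text
t: 31.9
ee_pos: [490.2, 130.0, 102.3]
orientation: [0.007, -3.141, 0.0]
ft_force: [0.2, 0.7, -0.0]
width: 57.9
grasp_force: 0.0
```

servo_tool([
  [[1,0,0,0,0,0,0],[1,0,0,0,0,0,0],[1,0,0,0,0,0,0],[1,0,0,0,0,0,0],[1,0,0,0,0,0,0]],
])

```text
t: 32.32
ee_pos: [490.2, 130.0, 102.2]
orientation: [0.006, -3.141, 0.0]
ft_force: [0.1, -0.9, -1.3]
width: 41.9
grasp_force: 30.0
```

servo_tool([
  [[1,0,0,0.25,0,0,0],[1,0,0,0.5,0,0,0],[1,0,0,0.75,0,0,0],[1,0,0,0,0,0,0],[1,0,0,0,0,0,0]],
])

```text
t: 32.73
ee_pos: [491.1, 130.2, 164.1]
orientation: [-0.007, 3.138, 0.001]
ft_force: [0.4, -0.0, -0.9]
width: 41.5
grasp_force: 30.0
```

```bash
python3 av.py
```

```text
t 32.98 [490.02 129.94 162.32  90.24] w 41.6 g 30.0 F [ 0.5  0.4 -1.5] q6 -1.34
```

servo_tool([
  [[1,0.3915,-0.823,0,0,0,0],[1,0.3915,-0.823,0,0,0,0],[1,0.3915,-0.823,0,0,0,0],[1,0.3915,-0.823,0,0,0,0],[1,0.3915,-0.823,0,0,0,0]],
])

```text
t: 33.45
ee_pos: [568.6, -36.2, 161.4]
orientation: [0.007, -3.14, -0.0]
ft_force: [0.6, 0.3, -1.2]
width: 41.5
grasp_force: 30.0
```

servo_tool([
  [[1,0.3915,-0.823,0,0,0,0],[1,0.3915,-0.823,0,0,0,0],[1,0.3915,-0.823,0,0,0,0],[1,0,0,0,0,0,0],[1,0,0,-0.5,0,0,0]],
])

```text
t: 33.87
ee_pos: [618.0, -135.9, 144.3]
orientation: [-0.002, 3.136, -0.002]
ft_force: [0.8, 0.5, -1.1]
width: 41.6
grasp_force: 30.0
```

servo_tool([
  [[1,0,0,-0.5,0,0,0],[1,0,0,-0.25,0,0,0],[1,0,0,0,0,0,0],[1,0,0,0,0,0,0],[1,0,0,0,0,0,0]],
])

```text
t: 34.28
ee_pos: [615.9, -133.1, 112.8]
orientation: [-0.007, 3.141, -0.0]
ft_force: [0.4, -0.8, -1.8]
width: 42.1
grasp_force: 30.0
```

servo_tool([
  [[1,0,0,-0.07,0,0,0],[1,0,0,-0.05,0,0,0],[1,0,0,-0.02,0,0,0],[1,0,0,0,0,0,0],[1,0,0,0,0,0,0]],
])

```text
t: 34.7
ee_pos: [615.6, -133.4, 106.9]
orientation: [-0.007, 3.141, -0.0]
ft_force: [-0.3, -0.1, -0.9]
width: 41.9
grasp_force: 30.0
```

```bash
python3 av.py
```

```text
t 34.95 [ 615.56 -133.39  106.83   90.24] w 41.7 g 30.0 F [-0.4  0.4 -1.7] q6 -1.81
```

servo_tool([
  [[1,0,0,-0.015,0,0,0],[1,0,0,-0.01,0,0,0],[1,0,0,0,0,0,0]],
])

```text
t: 35.25
ee_pos: [615.6, -133.4, 106.2]
orientation: [-0.007, 3.141, -0.0]
ft_force: [-1.3, 0.3, 3.5]
width: 41.7
grasp_force: 30.0
```

```bash
python3 av.py
```

```text
t 35.5 [ 615.59 -133.41  106.2    90.24] w 41.6 g 30.0 F [-1.8  1.   4.9] q6 -1.81
```

servo_tool([
  [[-1,0,0,0,0,0,0],[-1,0,0,0,0,0,0],[-1,0,0,0,0,0,0],[-1,0,0,0.4,0,0,0],[-1,0,0,1,0,0,0]],
])

```text
t: 35.97
ee_pos: [612.4, -132.6, 157.2]
orientation: [0.007, -3.132, -0.004]
ft_force: [0.2, 0.4, -0.4]
width: 71.5
grasp_force: 0.0
```

servo_tool([
  [[-1,0,0,1,0,0,0],[-1,0,0,0.9,0,0,0],[-1,0.2,-0.6,0.75,0,0,0],[-1,0.2,-0.7,0.5,0,0,0],[-1,0.24,-0.8,0.3,0,0,0]],
])

```text
t: 36.38
ee_pos: [642.2, -217.6, 303.5]
orientation: [-0.009, 3.137, -0.002]
ft_force: [0.6, -0.1, -0.6]
width: 87.7
grasp_force: 0.0
```

servo_tool([
  [[-1,0,0,0,0,0,0],[-1,0,0,0,0,0,0],[-1,0,0,0,0,0,0],[-1,0,0,0,0,0,0]],
])

```text
t: 36.72
ee_pos: [640.3, -216.3, 298.2]
orientation: [0.007, -3.139, -0.002]
ft_force: [-1.3, -0.4, -0.8]
width: 87.9
grasp_force: 0.0
```

```bash
python3 av.py; python3 snap.py w11;python3 chk.py w11 d,disc,624,-276,40 d,dot,616,-132,32
python3 -c "
import cv2,numpy as np
from workcell import vision
s=vision.get_image('side')[:,:,::-1]; a=cv2.imread('pics/chk_w11.png')[:300]
cv2.imwrite('pics/fin.png',np.vstack([a,cv2.resize(s[100:400],(640,300))]))"
```

```text
t 36.97 [ 640.62 -216.31  298.68   90.29] w 87.7 g 0.0 F [-0.2 -0.4  0.1] q6 -1.92
37.0167 (array([ 641.02485968, -216.73708229,  299.3101941 ]), np.float64(90.2814342937396))
d_disc rect c [ 623.2 -275.7] size [61.4 61.8] long ang 132.6 | ell c [ 623.4 -276. ] [61.1 61.8] long ang 158.1
d_dot rect c [ 615.7 -132.4] size [41.  41.9] long ang 47.9 | ell c [ 615.8 -132.4] [41.1 41.8] long ang 63.8
```

View pics/fin.png

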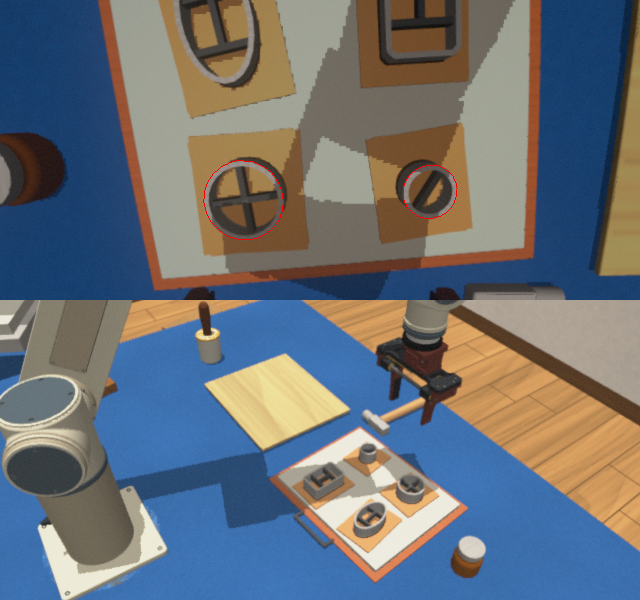

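The last picture shows all four dies edge down on their blanks: disc at (245,199) and dot at (430,190) in the wrist view. All are within about 1 mm, the maul and jar haven't moved, and the arm is clear.

```bash
python3 -c "
from workcell import close_job
print(close_job())"
```

```text
the job is handed in; nothing more can be done
None
```

All four dies are set edge down on their matching blanks, each within about 1 mm of its outline centre by the wrist camera (card and oval within 0.5° in angle); the maul and wax jar were left standing, and the job is handed in.

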